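# Drive the locking dowel out of a basket mould

## Robot

A 7-joint arm with a two-finger parallel gripper is mounted at the origin on the work surface. World frame = base frame: x ahead of the robot, y to its left, z up, the work surface at z = 0. Lengths are in m, angles in rad, forces in N, time in s.
With the tool pointing down it reaches from about 0.4 to 0.85 m from the base axis. Payload 10.4 kg.
Tool frame: the origin (TCP) lies at the very end of the fingers, on their centre line; the grasp point (between the pads) lies 19 mm behind it; z points along the fingers, y is the line along which they close (so a half turn about z gives the same grasp; the last joint's range is limited). The gripper opens to 87 mm and grips with 3 to 60 N. Pads are 19 mm wide; open, the fingers measure 117 mm over their backs; the gripper's body (75 mm by 190 mm) begins 51 mm behind the grasp point.
Start: joints at [1.133, 0.332, -0.065, 1.46, 0.022, 1.35, -0.088], TCP at [0.252, -0.572, 0.223] pointing down, gripper open.
Joint ranges: [-2.6, 2.6], [-0.5, 2.12], [-1.47, 1.34], [0.16, 2.42], [-1.27, 4.41], [0.06, 2.06], [-2.6, 2.6]. Speed limits (rad/s): [2.22, 2.22, 2.79, 2.79, 3.14, 3.14, 3.14].

## Interface

Orientations are given as a rotation vector (axis times angle).
In Python, from cell import status, viewer, ticket gives the robot as it stands. The module is installed in compiled form; this text tells all that it offers.
- The arm moves only by the tool drive_tool, never from a script. Its argument "moves" is a list of rows, each a list of 3 entries, a list of its own where there are three numbers: the turn, a rotation vector about the tool's x, y, z in units of pi/4 rad (1.0 is pi/4 rad), then the shift along the tool's x, y, z in units of 80 mm (1.0 is 80 mm), then the opening, from -1 (shut) to 1 (fully open). A call has 1 to 12 rows; each row shifts and turns the commanded pose from where the row before left it, along the tool's axes as they then stand; what a row does not reach is not made up. A row lasts 1/10 s, in which the tool goes at most 50 mm and 8.59 degrees, less where a joint would pass 70% of its speed; a pose out of reach is approached as far as the arm can. A call with a number of a shift or a turn outside -1 to 1 is refused whole. A call with a gripper value outside its range is refused whole. The fingers move at their own pace and stop on an object; "force" is the grip in N (left out, the last holds). Time passes only in rows, so rows that do not move let the fingers close. It gives the time, the measured TCP pose, the force, the opening and the grip force at its end, in the units of the state.
- status.get_obs(): the state, without advancing time (a new reading comes with each control period).
- viewer.grab_frame(name): name is "scene" or "top"; returns the picture (420x560x3 uint8, blue, green, red); there is no depth.
- viewer.camera_model(name): a dict with "K" (3x3 intrinsics, pixels), "R" (3x3) and "t" (3): a world point X has camera coordinates R X + t. Camera axes: x right, y down, z forward; pixel columns grow to the right and rows downward; lengths in m; the calibration is good to about 2 mm. A picture is of the moment at which its call begins. camera_model takes no time and is no camera call.
- ticket.hand_in(): hands the job in; it is judged then, once.
Trained networks look in the newest picture that a camera, given by its name, has taken for a name from the list of things; names that differ only in an ending like _2 or _b are one class to them, and where a whole thing is asked for, a point or a joint stands for the part that bears it (a point fixed in the world has none). Each returns a list of dicts, best first, with "score" (0 to 1); they miss things now and then, are a little off and sometimes report something else, mostly with a low value. They report only what shows in the picture. A call takes as long as a camera call.
- viewer.search_frame(target, camera): "rect" ([left, top, width, height] in pixels, round what is visible of it).
- viewer.regions_of(target, camera): "region" (420x560 bool, what is visible of it) and "rect" ([left, top, width, height] in pixels, round what is visible of it).
- viewer.place_of(target, camera): "position" ([column, row] in pixels: a listed point, or the origin of a listed thing).
The state is a dict: "clock": time; "joints": joint angles; "joint_vel": joint speeds; "effort": joint torques, N m; "tcp_pos": TCP position; "eef_rot": TCP orientation; "wrist_force": force on the tool from outside, world axes, zero at the start; "moment": the same for the moment, N m; "gripper_width": opening from 0.0 (shut) to 1.0 (fully open); "finger_force": force on a finger pad.
Only numpy, scipy, OpenCV 4.12 (cv2) and the standard library are available. Lean on these libraries where they do the work, as an engineer would, in place of code of your own. Each camera call takes 0.05 s, during which the arm holds its last target. There are 200 camera calls.

## Task

The locking dowel is stuck in the basket mould on its slanting rest. Slide the loose cover of the pocket block aside, without lifting it off, until it lies on the deck clear of the pockets, find the square-headed steel drift, take it out and push the dowel down the bore with it until the dowel sticks out about 25 mm below the mould. Then lay the drift down in the wooden tray without dropping it, leaving the cover on the deck, the other two tools in their pockets and everything else where it is.

Things in the scene. Friction and masses are not known exactly. Their poses are not given: they have to be found in the camera images.
- block: Fixed wooden block, 170 mm along x, 212 along y, top at 96 mm; origin on the bench, z up. Pocket half (y -100 to 0): three open pockets in a row along x, centres x = -54, 0, 54, y = -50; each 46 (x) by 84 (y), floor at 62, 8 mm walls, with a 15 mm wide, 56 deep well in the floor's middle. Deck half (y 0 to 112): flat board 0.5 mm under the wall tops, 7 mm high stop strip at y 104 to 112.
- cover: Loose plywood plate, 166 (x) by 96 (y) by 6 mm, 0.22 kg, lying over the pockets at the start, its axes along the block's within 2 degrees. Origin at the centre of its underside. On the middle of its top stands a dark wooden bar knob, 44 mm along x, 16 along y, 26 high.
- cover_knob (a point): Middle of the cover's bar knob, 13 mm above the plate's top.
- drift: Loose steel drift, 0.09 kg, upright in any one of the pockets: round shank 10 mm thick and 50 long with a chamfered tip, above it a square head 18 by 18 by 30 mm. Origin at the centre of the tip, z from tip to head, x and y square to the head's faces. At the start the shank hangs in the well and the head stands on the pocket's floor, square to it within about 9 degrees.
- drift_tip (a point): Centre of the drift's tip (same point as its origin).
- awl: Loose awl, standing in another pocket: steel shank 10 mm, 50 mm long, under a round turned wooden handle about 30 mm across and 30 mm high. Origin at the tip. Leave alone.
- needle: Loose brass packing needle, standing in another pocket: shank 8 mm, 50 mm long, under a flat brass grip 34 by 8 by 28 mm. Origin at the tip. Leave alone.
- rest: Fixed wooden rest that carries the mould, 150 (x) by 138 (y) mm on the bench, origin on the bench under its middle, z up. Its side cheeks hold the mould by steel trunnions and rise to 135 mm at its +x end; it is open underneath the mould.
- mould: Fixed round wooden basket mould, 110 mm across, 70 thick, on the rest, top face leaning 30 degrees towards the rest's -x. Origin at the centre of the bore's mouth in the top face, 135 mm above the bench; z along the bore, out of the top face; the mould lies at z -70 to 0. The bore, 18 mm across, goes right through.
- dowel (a joint): How far the wooden dowel (17 mm thick, 60 long, in the bore) is pushed down, m. At 0 its top is 6 mm under the mould's top face and its foot 4 mm inside the lower face; starts at 0 to 0.006, stops at 0.034. Its foot stands (value - 0.004) below the lower face. Tight: about 7 N to move it, plus 20 N per m/s; it stays where it is left.
- dowel_top (a point): Centre of the dowel's upper end.
- tray: Fixed low wooden tray, open on top, 160 (x) by 140 (y) by 22 mm outside, walls and floor 6 mm. Origin under its centre on the bench, z up.
- jar: Bystander: lidded glue jar, 60 mm across, 85 mm high, origin under its centre.
- mug: Bystander: white mug, 80 mm across, 90 mm high, origin under its centre.
- mallet: Bystander: hammer lying on the bench beyond the mould.
- brush: Bystander: brush lying on the bench close to the robot.
- offcut: Bystander: wood offcut 50 by 30 by 22 mm lying on the bench.
- wedge: Bystander: dark wooden block 70 by 28 by 18 mm lying on the bench.
- drift_head (a point): Centre of the flat end of the drift's head, 80 mm from the tip.

How it is judged:
On the way, in this order (a step that is already met when the one before it is completed fails the run):
1. the cover has been slid onto the deck, clear of the pockets (y of cover in the frame of block above 0.036 m and z of cover in the frame of block below 0.104 m), for 0.2 s.
2. the drift has been lifted out of its pocket (height (world z) of drift_tip above 0.1 m), for 0.1 s.
3. the dowel has been driven with the drift in the bore (value of joint dowel above 0.024 m and z of drift_tip in the frame of mould below -0.02 m and distance between drift_tip and dowel_top below 0.012 m), for 0.1 s.
At the end, for the whole second after the job is handed in: Dowel pushed in 24 mm or more (20 mm proud below); cover flat on the deck, its centre 36 mm or more past the block's middle; drift lying still in the tray, tip and head within its outline, tip under 40 and head end under 50 mm high; awl and needle within 20 mm of their start (all of step 1 and value of joint dowel above 0.024 m and angle between cover's own z axis and vertical below 0.1 rad and angle between drift's own z axis and vertical above 1 rad and x of drift in the frame of tray between -0.08 and 0.08 m and y of drift in the frame of tray between -0.07 and 0.07 m and height (world z) of drift_head below 0.05 m and height (world z) of drift below 0.04 m and linear speed of each of drift, cover below 0.02 m/s and distance of each of awl, needle from where it was at the start of the episode below 0.02 m and x of drift_head in the frame of tray between -0.08 and 0.08 m and y of drift_head in the frame of tray between -0.07 and 0.07 m); the robot touches nothing.
It fails at once if the cover is lifted off the block or falls from it (z of cover in the frame of block above 0.125 m or z of cover in the frame of block below 0.08 m).
It fails at once if the drift is dropped (contact force between drift and the fingers below 0.05 N and linear speed of drift above 1.15 m/s).
It fails at once if the awl or the needle is taken out (distance of any of awl, needle from where it was at the start of the episode above 0.03 m).
It fails at once if a bystander is knocked away (distance of any of jar, mug, mallet, brush, offcut, wedge from where it was at the start of the episode above 0.04 m).
It also fails if it takes over 58 s, if anything falls off the work surface, if the arm or the gripper's body presses on something with over 40 N, if the wrist force passes 120 N, or if a joint passes its speed limit or range.

## Working session

There is one attempt and no reset: what is moved stays moved. The work goes in short steps, Python scripts to look and compute and a tool call to move; the robot and the scene stay as the last step left them, time stands still between calls to the robot, and variables do not carry over. Pictures are saved under pics/ and viewed, at most 10 in all, crops included, and the job is handed in when it is done.

Besides the shell and the picture viewer there is one more tool, called as name(argument=value, ...), one argument or row to a line, values as JSON. drive_tool: Moves the arm, as the interface text tells. Shifts and turns lie within -1 to 1; 1 stands for 80 mm of shift or pi/4 rad of turn. Its arguments: {"type":"object","properties":{"moves":{"type":"array","items":{"type":"array"}},"force":{"type":"number"}},"required":["moves"]}

```bash
mkdir -p pics
cat > h.py <<'E'
import numpy as np, cv2
from cell import status, viewer, ticket
from scipy.spatial.transform import Rotation as Rn
def ray(cam,px):
    m=viewer.camera_model(cam);K,R,t=map(np.array,(m["K"],m["R"],m["t"]))
    d=R.T@np.linalg.solve(K,[px[0],px[1],1]);return -R.T@t,d/np.linalg.norm(d)
def at_z(cam,px,z):
    o,d=ray(cam,px);return o+d*(z-o[2])/d[2]
def proj(cam,X):
    m=viewer.camera_model(cam);K,R,t=map(np.array,(m["K"],m["R"],m["t"]))
    p=K@(R@np.array(X)+t);return p[:2]/p[2]
def tri(pa,pb):
    o1,d1=ray("scene",pa);o2,d2=ray("top",pb)
    A=np.stack([d1,-d2],1);s=np.linalg.lstsq(A,o2-o1,rcond=None)[0]
    a=o1+s[0]*d1;b=o2+s[1]*d2;return (a+b)/2,np.linalg.norm(a-b)
E
python3 - <<'E'
from h import *
np.set_printoptions(precision=4,suppress=True)
ims=[]
for c in("scene","top"):
    im=viewer.grab_frame(c);cv2.imwrite(f"pics/{c}0.png",cv2.resize(im,(784,588),interpolation=cv2.INTER_CUBIC))
    o,_=ray(c,(280,210));print(c,o,viewer.camera_model(c)["K"][0][0])
for n in("block","cover_knob","cover","mould","rest","tray","dowel_top","jar","mug"):
    P={}
    for c in("scene","top"):
        r=viewer.place_of(n,c);
        if r:P[c]=r[0]["position"];print(n,c,np.array(r[0]["position"]),round(r[0]["score"],2))
    if len(P)==2:print("   ",*tri(P["scene"],P["top"]))
o=status.get_obs();print(o)
E
```

```text
scene [1.3175 0.2123 0.6607] 416.47178712003944
top [0.3978 0.0169 0.9246] 401.62724565766763
block scene [400.7 252. ] 0.7
block top [282.1 214.6] 0.42
    [0.5696 0.1367 0.0581] 0.30827685100822755
cover_knob scene [393.4 208.4] 0.94
cover_knob top [153.5 249.1] 0.79
    [0.5152 0.257  0.1154] 0.008391433636437096
cover scene [391.1 215.9] 0.69
cover top [155.  246.4] 0.95
    [0.5226 0.2563 0.0998] 0.005266116674089395
mould scene [144.  191.7] 0.64
mould top [415.2 153.9] 0.55
    [ 0.6175 -0.3053  0.1298] 0.004815474612019882
rest scene [152.5 230.6] 0.96
tray scene [266.  240.3] 0.76
tray top [281.7 210.6] 0.76
    [ 0.5708 -0.0211  0.0063] 0.00405300612212533
dowel_top scene [144.5 194.1] 0.44
dowel_top top [412.6 155.4] 0.59
    [ 0.6178 -0.3036  0.123 ] 0.0016947941688362834
jar scene [295.6 304.4] 0.61
jar top [224.8 151.4] 0.77
    [ 0.7402  0.0917 -0.0056] 0.00027446076141182543
mug scene [224.3 299. ] 0.74
mug top [282.2 130.2] 0.9
    [ 0.769  -0.055  -0.0011] 0.0007383060426198908
{'clock': 1.0, 'joints': array([ 1.1334,  0.3322, -0.0647,  1.4601,  0.0216,  1.3499, -0.0885]), 'joint_vel': array([-0.0008, -0.0001, -0.0005, -0.0011,  0.0009, -0.0017,  0.0002]), 'effort': array([  0.0001, -62.3057,   0.0246, -39.0123,  -0.0613,   0.0315,
         0.    ]), 'tcp_pos': array([ 0.2519, -0.572 ,  0.2226]), 'eef_rot': array([3.0742, 0.647 , 0.0001]), 'wrist_force': array([-0.6083, -0.3315,  0.1429]), 'moment': array([-0.011 , -0.0281,  0.003 ]), 'finger_force': 0.0, 'gripper_width': 1.0025885504139034}
```

View pics/scene0.png

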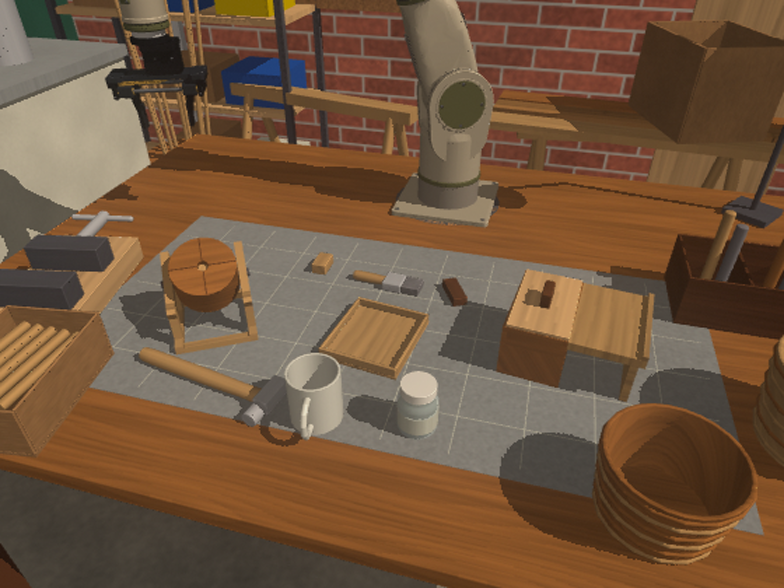

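View pics/top0.png

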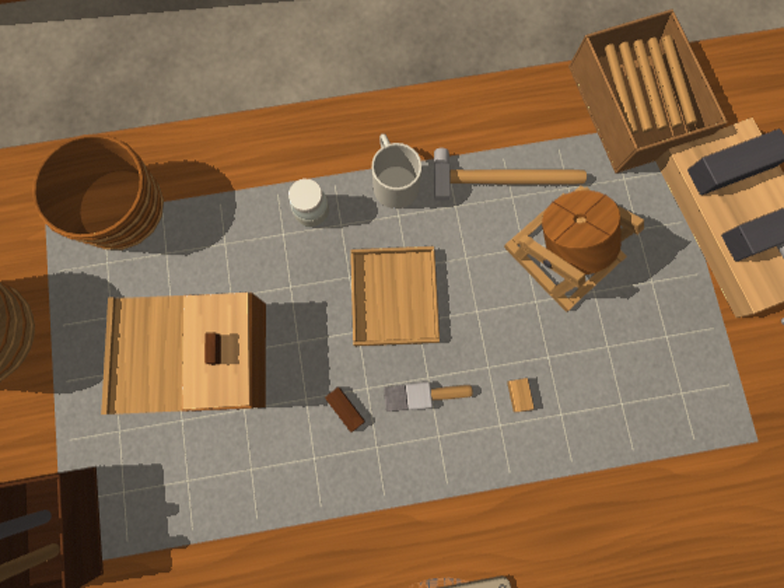

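The scene view shows the mould at (203,275), tray at (375,335) and block with knob at (548,293). In the top view the knob is at (212,348), the deck lies to the left of it (+y), and the mould is at (580,225). I'll zoom on the mould and the block.

Run:
```python
from h import *
np.set_printoptions(precision=4,suppress=True)
a=cv2.imread("pics/scene0.png");b=cv2.imread("pics/top0.png")
S=viewer.grab_frame("scene");T=viewer.grab_frame("top")
c=np.hstack([cv2.resize(S[160:260,100:200],(400,400),interpolation=cv2.INTER_CUBIC),cv2.resize(T[125:225,355:455],(400,400),interpolation=cv2.INTER_CUBIC)])
cv2.imwrite("pics/mould.png",c)
for n,cam,z in(("cover","top",.102),("cover","scene",.102),("tray","top",.022),("cover_knob","top",.128)):
    r=viewer.regions_of(n,cam)[0];m=r["region"].astype(np.uint8)
    ct=max(cv2.findContours(m,0,cv2.CHAIN_APPROX_NONE)[0],key=cv2.contourArea)[:,0,:]
    w=np.array([at_z(cam,p,z)[:2] for p in ct.astype(float)])
    print(n,cam,r["score"],cv2.minAreaRect((w*1000).astype(np.float32)))
print(at_z("top",(153.5,249.1),.115),at_z("scene",(393.4,208.4),.115))
for n in("mould","dowel_top"):
  for cam in("scene","top"):
    r=viewer.regions_of(n,cam);print(n,cam,[(q["score"],q["rect"]) for q in r[:2]])
    if n=="mould":np.save(f"m_{cam}.npy",r[0]["region"])
```

```text
cover top 0.94 ((518.0687866210938, 256.2425842285156), (97.63998413085938, 167.49853515625), 84.06440734863281)
cover scene 0.62 ((524.0667114257812, 255.03680419921875), (94.55374145507812, 173.05625915527344), 83.69019317626953)
tray top 0.77 ((568.4015502929688, -17.739036560058594), (139.48094177246094, 161.04393005371094), 82.67605590820312)
cover_knob top 0.88 ((513.5009765625, 248.23019409179688), (93.65160369873047, 160.3982391357422), 83.9650650024414)
[0.5156 0.2528 0.115 ] [0.5124 0.2612 0.115 ]
mould scene [(0.58, [118.2, 170.6, 52.9, 51.2])]
mould top [(0.85, [386.1, 136.1, 58.4, 63.8])]
dowel_top scene []
dowel_top top [(0.27, [72.6, 209.5, 115.9, 89.1])]
```

View pics/mould.png

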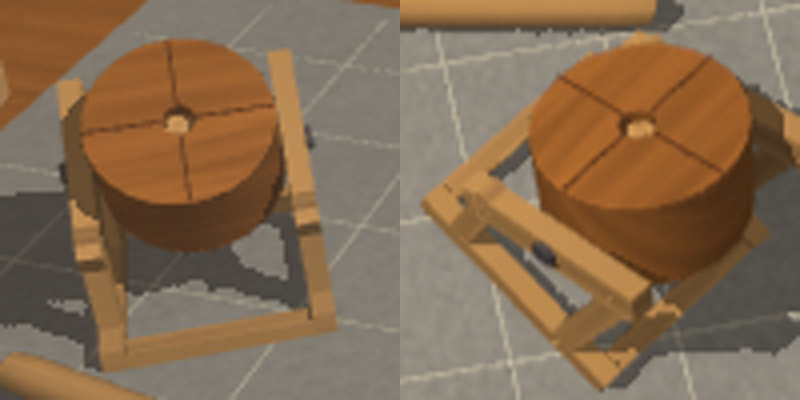

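The mould crop shows the bore with the dowel at its centre, (180,120) in the scene half and (638,123) in the top half, and a groove cross in both. The cheeks are high at the far (lower-right in top) end. I'll fit the mould pose to the groove ends.

```bash
cat > mould.py <<'E'
from h import *
from scipy.optimize import least_squares
sc=np.array([[190,200],[170,42],[80,132],[275,105],[180,120]])/4+[100,160]-.375
tp=(np.array([[562,78],[718,172],[710,57],[565,188],[638,123]])-[400,0])/4+[355,125]-.375
def frame(ph,tilt=np.pi/6):
    l=np.array([np.cos(ph),np.sin(ph),0]);n=np.sin(tilt)*l+[0,0,np.cos(tilt)]
    d=np.cos(tilt)*l-[0,0,np.sin(tilt)]; return d,np.cross(n,d),n
def pts(p,t=np.pi/6,r=.055):
    d,s,n=frame(p[3],t);c=p[:3];return [c+r*d,c-r*d,c-r*s,c+r*s,c]
def res(p,free=False):
    t=p[4] if free else np.pi/6
    P=pts(p,t);a=np.array([proj("scene",x) for x in P])-sc;b=np.array([proj("top",x) for x in P])-tp
    return np.r_[a.ravel(),b.ravel(),(p[2]-.135)/.001]
np.set_printoptions(precision=4,suppress=True)
if __name__=="__main__":
    for s0 in(.5,-.5,2.5,-2.5):
        f=least_squares(res,[.62,-.3,.135,s0]);print(s0,f.cost,f.x)
    print(f.fun)
    f=least_squares(lambda p:res(p,True),[.62,-.3,.135,.5,.5]);print(f.cost,f.x)
    print(proj("scene",f.x[:3]),proj("top",f.x[:3]))
E
python3 mould.py
```

```text
0.5 4.222730653014078 [ 0.6148 -0.3024  0.1346  0.5418]
-0.5 4.222730653004574 [ 0.6148 -0.3024  0.1346  0.5418]
2.5 4.222730653004599 [ 0.6148 -0.3024  0.1346  0.5418]
-2.5 4.222730653017944 [ 0.6148 -0.3024  0.1346  0.5418]
[-0.0642  0.7258 -0.4339 -1.1931 -0.1155  0.1239  0.1321 -0.1487 -0.3071
 -0.4318 -1.1001 -0.7546  1.2433  0.5877  0.5857 -0.0652 -1.2296  0.4155
 -0.2803 -0.0953 -0.4044]
4.2117693955907445 [ 0.6148 -0.3024  0.1346  0.541   0.5293]
[144.319  189.1933] [413.844  155.2808]
```

```bash
cat > plan.py <<'E'
from h import *
def downR(yaw,n=(0,0,1)):   # tool x at world yaw, tool z = -n
    z=-np.array(n,float);x=np.array([np.cos(yaw),np.sin(yaw),0]);x-=z*(x@z);x/=np.linalg.norm(x)
    return np.stack([x,np.cross(z,x),z],1)
def rows(p,R,P,Q,n):
    "n equal rows from pose p,R to P,Q; returns rounded rows and where they end"
    out=[]
    for k in range(n):
        f=1/(n-k);d=(R.T@Q);w=Rn.from_matrix(d).as_rotvec()*f
        u=np.round(w/(np.pi/4),3);s=np.round(R.T@(P-p)*f/.08,3)
        out.append([list(map(float,u)),list(map(float,s))])
        p=p+R@(s*.08);R=R@Rn.from_rotvec(u*np.pi/4).as_matrix()
    return out,p,R
def go(ways):
    "ways: list of (P,Q,n)"
    o=status.get_obs();p=np.array(o["tcp_pos"]);R=Rn.from_rotvec(o["eef_rot"]).as_matrix()
    for P,Q,n in ways:
        r,p,R=rows(p,R,np.array(P,float),Q,n)
        print("--",P)
        for a in r:print(a)
E
python3 - <<'E'
from plan import *
Q=downR(-.105)
go([((.46,-.16,.24),Q,10),((.515,.256,.2),Q,10)])
E
```

```text
-- (0.46, -0.16, 0.24)
[[0.0, -0.0, 0.066], [0.446, -0.367, -0.022]]
[[0.0, -0.0, 0.066], [0.426, -0.389, -0.022]]
[[0.0, -0.0, 0.066], [0.405, -0.411, -0.022]]
[[0.0, -0.0, 0.066], [0.384, -0.431, -0.022]]
[[0.0, -0.0, 0.066], [0.361, -0.45, -0.022]]
[[0.0, -0.0, 0.066], [0.337, -0.468, -0.022]]
[[0.0, -0.0, 0.066], [0.312, -0.485, -0.022]]
[[0.0, -0.0, 0.067], [0.286, -0.501, -0.021]]
[[0.0, -0.0, 0.066], [0.26, -0.515, -0.022]]
[[0.0, -0.0, 0.067], [0.232, -0.528, -0.021]]
-- (0.515, 0.256, 0.2)
[[0.0, -0.0, -0.0], [0.014, -0.524, 0.05]]
[[0.0, -0.0, -0.0], [0.014, -0.524, 0.05]]
[[0.0, -0.0, -0.0], [0.014, -0.524, 0.05]]
[[0.0, -0.0, -0.0], [0.014, -0.525, 0.05]]
[[0.0, -0.0, -0.0], [0.014, -0.524, 0.05]]
[[0.0, -0.0, -0.0], [0.014, -0.525, 0.05]]
[[0.0, -0.0, -0.0], [0.014, -0.524, 0.05]]
[[0.0, -0.0, -0.0], [0.013, -0.525, 0.05]]
[[0.0, -0.0, -0.0], [0.014, -0.524, 0.05]]
[[0.0, -0.0, -0.0], [0.013, -0.525, 0.049]]
```

drive_tool(
  moves=[
    [[0,0,0.066],[0.45,-0.37,-0.02],0.2],
    [[0,0,0.066],[0.43,-0.39,-0.02],0.2],
    [[0,0,0.066],[0.4,-0.41,-0.02],0.2],
    [[0,0,0.066],[0.38,-0.43,-0.02],0.2],
    [[0,0,0.066],[0.36,-0.45,-0.02],0.2],
    [[0,0,0.066],[0.34,-0.47,-0.02],0.2],
    [[0,0,0.066],[0.31,-0.49,-0.02],0.2],
    [[0,0,0.067],[0.29,-0.5,-0.02],0.2],
    [[0,0,0.066],[0.26,-0.51,-0.02],0.2],
    [[0,0,0.067],[0.23,-0.53,-0.02],0.2],
    [[0,0,0],[0,-0.3,0],0.2],
  ],
  force=20,
)

```text
clock: 2.6
tcp_pos: [0.4642, -0.1317, 0.239]
eef_rot: [-3.137, 0.161, -0.002]
wrist_force: [1.0, -0.1, -0.1]
gripper_width: 0.601
finger_force: 0.0
```

drive_tool(
  moves=[
    [[0,0,0],[0.02,-0.5,0.05],0.2],
    [[0,0,0],[0.02,-0.5,0.05],0.2],
    [[0,0,0],[0.02,-0.5,0.05],0.2],
    [[0,0,0],[0.02,-0.5,0.05],0.2],
    [[0,0,0],[0.01,-0.5,0.05],0.2],
    [[0,0,0],[0.01,-0.5,0.05],0.2],
    [[0,0,0],[0.01,-0.5,0.05],0.2],
    [[0,0,0],[0.01,-0.5,0.05],0.2],
    [[0,0,0],[0.01,-0.5,0.05],0.2],
    [[0,0,0],[0,-0.4,0.05],0.2],
    [[0,0,0],[0,0,0],0.2],
  ],
)

```text
clock: 3.7
tcp_pos: [0.5124, 0.2581, 0.1979]
eef_rot: [-3.135, 0.155, 0.003]
wrist_force: [-0.6, 0.3, -0.8]
gripper_width: 0.598
finger_force: 0.0
```

Run:
```python
from plan import *
for c in("scene","top"):
    im=viewer.grab_frame(c);np.save(c+"1.npy",im)
o=status.get_obs();print(o["tcp_pos"],o["eef_rot"],o["clock"],proj("scene",o["tcp_pos"]),proj("top",o["tcp_pos"]))
S=np.load("scene1.npy");T=np.load("top1.npy")
cv2.imwrite("pics/k.png",np.hstack([cv2.resize(S[140:260,330:450],(400,400)),cv2.resize(T[180:300,90:210],(400,400))]))
```

```text
[0.51367929 0.2535514  0.19827105] [ 3.13730587e+00 -1.62806248e-01 -9.29516124e-04] 3.8 [396.02273403 176.51557319] [139.10826259 245.85855422]
```

View pics/k.png

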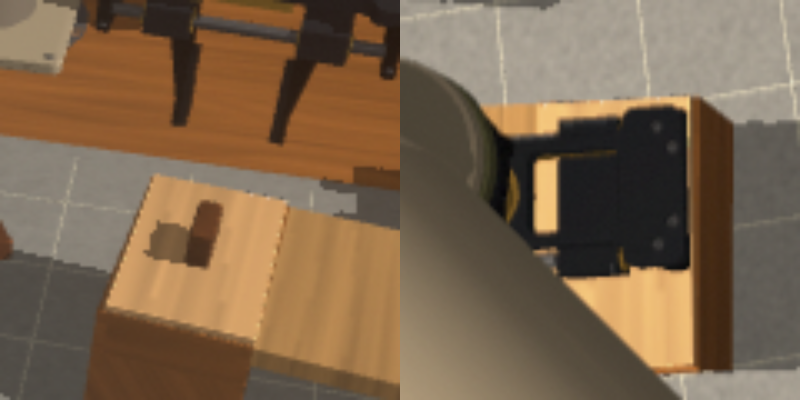

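The scene half shows the fingers straddling the knob (tips (180,125) and (278,142), knob about (204,236)). The top view is hidden by the arm. Go down and grip.

drive_tool(
  moves=[
    [[0,0,0],[0.02,0,0.25],0.2],
    [[0,0,0],[0,0,0.25],0.2],
    [[0,0,0],[0,0,0.25],0.2],
    [[0,0,0],[0,0,0.25],0.2],
    [[0,0,0],[0,0,0.14],0.2],
    [[0,0,0],[0,0,0],0.2],
  ],
)

```text
clock: 4.4
tcp_pos: [0.5152, 0.2512, 0.1062]
eef_rot: [3.136, -0.167, -0.003]
wrist_force: [-0.8, -0.9, 0.7]
gripper_width: 0.601
finger_force: 0.0
```

drive_tool(
  moves=[
    [[0,0,0],[0,0,0],-1],
    [[0,0,0],[0,0,0],-1],
    [[0,0,0],[0,0,0],-1],
    [[0,0,0],[0,0,0],-1],
    [[0,0,0],[0,0,0],-1],
    [[0,0,0],[0,0,0],-1],
    [[0,0,0],[0,0,0],-1],
  ],
  force=10,
)

```text
clock: 5.1
tcp_pos: [0.5156, 0.2533, 0.1077]
eef_rot: [-3.137, 0.165, -0.001]
wrist_force: [-0.6, 1.7, 2.5]
gripper_width: 0.183
finger_force: 10.0
```

drive_tool(
  moves=[
    [[0,0,0],[0,-0.06,0],-1],
    [[0,0,0],[0,-0.12,0],-1],
    [[0,0,0],[0,-0.12,0],-1],
    [[0,0,0],[0,-0.12,0],-1],
    [[0,0,0],[0,-0.12,0],-1],
    [[0,0,0],[0,-0.12,0],-1],
    [[0,0,0],[0,-0.12,0],-1],
    [[0,0,0],[0,-0.12,0],-1],
    [[0,0,0],[0,-0.12,0],-1],
    [[0,0,0],[0,-0.12,0],-1],
    [[0,0,0],[0,-0.06,0],-1],
    [[0,0,0],[0,0,0],-1],
  ],
)

```text
clock: 6.3
tcp_pos: [0.5258, 0.3486, 0.1074]
eef_rot: [3.137, -0.164, 0.001]
wrist_force: [0.1, 0.2, 3.8]
gripper_width: 0.184
finger_force: 10.0
```

drive_tool(
  moves=[
    [[0,0,0],[0,0,0],0],
    [[0,0,0],[0,0,0],0],
    [[0,0,0],[0,0,0],0],
    [[0,0,0],[0,0,0],0],
    [[0,0,0],[0,0,-0.2],0],
    [[0,0,0],[0,0,-0.4],0],
    [[0,0,0],[0,0.3,-0.4],0],
    [[0,0,0],[0,0.6,-0.3],0],
    [[0,0,0],[0,0.6,0],0],
    [[0,0,0],[0,0.6,0],0],
    [[0,0,0],[0,0.6,0],0],
    [[0,0,0],[0,0.6,0],0],
  ],
)

```text
clock: 7.5
tcp_pos: [0.4979, 0.0875, 0.2111]
eef_rot: [-3.137, 0.165, -0.003]
wrist_force: [0.5, -0.3, -0.2]
gripper_width: 0.499
finger_force: 0.0
```

Run:
```python
from plan import *
np.set_printoptions(precision=4,suppress=True)
for c in("scene","top"):
    im=viewer.grab_frame(c);np.save(c+"2.npy",im)
    for n in("cover_knob","drift_head","drift","awl","needle"):
        r=viewer.place_of(n,c);print(c,n,[(np.array(q["position"]),round(q["score"],2),at_z(c,q["position"],.092)) for q in r[:2]])
o=status.get_obs();print(o["tcp_pos"],o["eef_rot"],o["clock"])
S=np.load("scene2.npy");T=np.load("top2.npy")
cv2.imwrite("pics/d.png",np.hstack([cv2.resize(S[180:300,340:460],(400,400),interpolation=2),cv2.resize(T[195:315,70:190],(400,400),interpolation=2)]))
```

```text
scene cover_knob [(array([435.2, 220.8]), 0.78, array([0.503 , 0.3566, 0.092 ]))]
scene drift_head [(array([381.7, 233.5]), 0.43, array([0.581 , 0.2432, 0.092 ]))]
scene drift []
scene awl []
scene needle [(array([276. , 203.6]), 0.35, array([ 0.532 , -0.0083,  0.092 ]))]
top cover_knob [(array([105.1, 251.1]), 0.87, array([0.5317, 0.3585, 0.092 ]))]
top drift_head [(array([414.9, 152.5]), 0.35, array([ 0.6322, -0.3233,  0.092 ]))]
top drift [(array([278.3, 210.2]), 0.37, array([ 0.5563, -0.0088,  0.092 ]))]
top awl []
top needle []
[0.4982 0.0899 0.2096] [-3.1372  0.1628  0.0003] 8.1
```

View pics/d.png

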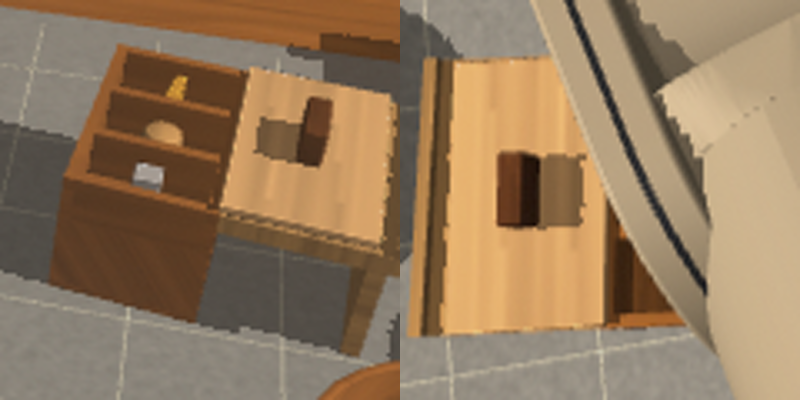

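Scene half: cover lies on the deck against no stop, and the pockets hold the needle (178,88), the awl (163,132) and the steel drift (148,175) in the pocket nearest that camera. I'll swing the arm aside for one clean top view.

drive_tool(
  moves=[
    [[0,0,0],[0,0.6,0],0],
    [[0,0,0],[0,0.6,0],0],
    [[0,0,0],[0,0.6,0],0],
    [[0,0,0],[0,0.6,0],0],
    [[0,0,0],[0,0.6,0],0],
    [[0,0,0],[0,0,0],0],
  ],
)

```text
clock: 8.7
tcp_pos: [0.4715, -0.1564, 0.2093]
eef_rot: [3.135, -0.179, -0.001]
wrist_force: [0.1, -0.6, -0.4]
gripper_width: 0.502
finger_force: 0.0
```

Run:
```python
from plan import *
np.set_printoptions(precision=4,suppress=True)
c="top";im=viewer.grab_frame(c);np.save(c+"3.npy",im)
for n in("drift_head","drift","awl"):
    r=viewer.regions_of(n,c);print(n,[(q["rect"],round(q["score"],2)) for q in r[:2]])
    r=viewer.place_of(n,c);print(c,n,[(np.array(q["position"]),round(q["score"],2),at_z(c,q["position"],.092)) for q in r[:2]])
o=status.get_obs();print(o["tcp_pos"],o["clock"])
S=np.load("scene2.npy")
cv2.imwrite("pics/d2.png",np.hstack([cv2.resize(S[200:260,350:410],(400,400),interpolation=2),cv2.resize(im[200:300,110:210],(400,400),interpolation=2)]))
```

```text
drift_head [([151.1, 221.2, 8.8, 10.1], 0.58), ([272.2, 272.1, 65.9, 20.4], 0.58)]
top drift_head [(array([155.7, 223.6]), 0.57, array([0.5713, 0.2493, 0.092 ]))]
drift [([152.2, 220.7, 13.1, 9.8], 0.56)]
top drift [(array([166.3, 227.8]), 0.7, array([0.5587, 0.2284, 0.092 ])), (array([154.4, 226.8]), 0.65, array([0.565 , 0.2527, 0.092 ]))]
awl [([83.5, 211.3, 51.6, 84.1], 0.67), ([147.8, 246.0, 21.3, 12.6], 0.44)]
top awl [(array([163.9, 276.4]), 0.59, array([0.4599, 0.2445, 0.092 ])), (array([163.9, 251.5]), 0.54, array([0.5104, 0.2389, 0.092 ]))]
[ 0.4734 -0.1482  0.2098] 9.05
```

View pics/d2.png

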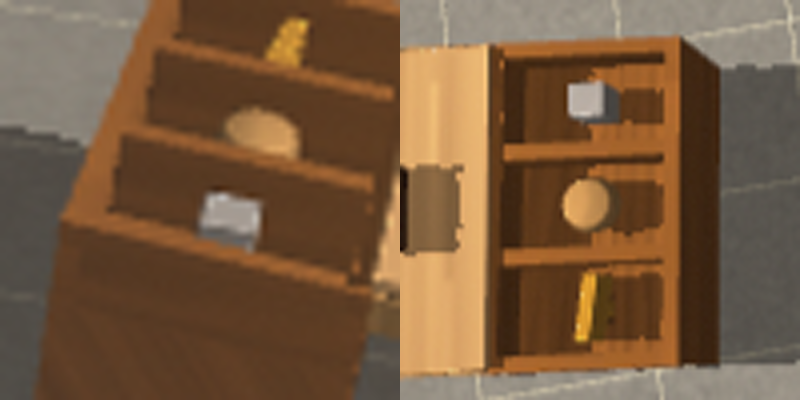

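The top half shows the drift's grey head at (586,102), awl (588,205) and needle (588,305). Top pixel is about (156.1,225.1), scene pixel about (384.5,231.8).

Run:
```python
from plan import *
np.set_printoptions(precision=4,suppress=True)
print(at_z("top",(156.1,225.1),.092),at_z("scene",(384.5,231.8),.092),tri((384.5,231.8),(156.1,225.1)))
# block corners at z .096 in top crop (u,v)/4
for u,v in((681,37),(683,367),(503,58),(664,55),(506,152),(664,146)):print(at_z("top",((u-400)/4+110-.4,v/4+200-.4),.096))
Q=downR(-.105)
go([((.5,.06,.22),Q,5),((.570,.248,.16),Q,6)])
```

```text
[0.568  0.2488 0.092 ] [0.5734 0.2487 0.092 ] (array([0.5688, 0.2493, 0.0886]), np.float64(0.0008327603836119801))
[0.5932 0.1948 0.096 ]
[0.4244 0.2141 0.096 ]
[0.5977 0.288  0.096 ]
[0.5851 0.2047 0.096 ]
[0.5481 0.2913 0.096 ]
[0.5374 0.2103 0.096 ]
-- (0.5, 0.06, 0.22)
[[-0.0, -0.0, 0.001], [0.013, -0.525, -0.026]]
[[-0.0, -0.0, 0.0], [0.012, -0.524, -0.025]]
[[-0.0, -0.0, 0.001], [0.012, -0.525, -0.026]]
[[-0.0, -0.0, 0.0], [0.012, -0.524, -0.025]]
[[-0.0, -0.0, 0.001], [0.013, -0.525, -0.026]]
-- (0.57, 0.248, 0.16)
[[-0.0, -0.0, -0.0], [0.104, -0.405, 0.125]]
[[-0.0, -0.0, -0.0], [0.104, -0.405, 0.125]]
[[-0.0, -0.0, -0.0], [0.104, -0.405, 0.125]]
[[-0.0, -0.0, -0.0], [0.104, -0.405, 0.125]]
[[-0.0, -0.0, -0.0], [0.104, -0.404, 0.125]]
[[-0.0, -0.0, -0.0], [0.103, -0.405, 0.126]]
```

drive_tool(
  moves=[
    [[0,0,0],[0.01,-0.525,-0.03],0],
    [[0,0,0],[0.01,-0.525,-0.03],0],
    [[0,0,0],[0.01,-0.525,-0.03],0],
    [[0,0,0],[0.01,-0.525,-0.03],0],
    [[0,0,0],[0.01,-0.525,-0.03],0],
    [[0,0,0],[0.1,-0.41,0.12],0],
    [[0,0,0],[0.1,-0.41,0.12],0],
    [[0,0,0],[0.1,-0.41,0.12],0],
    [[0,0,0],[0.1,-0.41,0.12],0],
    [[0,0,0],[0.1,-0.41,0.12],0],
    [[0,0,0],[0.1,-0.4,0.12],0],
    [[0,0,0],[0,0,0],0],
  ],
)

```text
clock: 10.25
tcp_pos: [0.5657, 0.2543, 0.1623]
eef_rot: [-3.136, 0.155, 0.005]
wrist_force: [-0.3, -0.2, -0.4]
gripper_width: 0.499
finger_force: 0.0
```

Run:
```python
from plan import *
np.set_printoptions(precision=4,suppress=True)
c="scene";im=viewer.grab_frame(c)
o=status.get_obs();print(o["tcp_pos"],o["clock"],o["gripper_width"])
for z in (.12,.065):print(proj(c,[.569,.249,z]))
cv2.imwrite("pics/d3.png",cv2.resize(im[160:260,340:440],(500,500),interpolation=2))
go([((.569,.249,.066),downR(-.115),6)])
```

```text
[0.5661 0.2519 0.163 ] 10.3 0.5032364079165932
[386.73   220.4138]
[382.9678 240.1024]
-- (0.569, 0.249, 0.066)
[[-0.0, 0.0, 0.003], [0.007, 0.006, 0.202]]
[[-0.0, 0.001, 0.003], [0.007, 0.006, 0.202]]
[[-0.0, 0.0, 0.003], [0.007, 0.005, 0.202]]
[[-0.0, 0.001, 0.003], [0.007, 0.006, 0.202]]
[[-0.001, 0.0, 0.003], [0.007, 0.005, 0.202]]
[[-0.0, 0.001, 0.004], [0.007, 0.005, 0.202]]
```

View pics/d3.png

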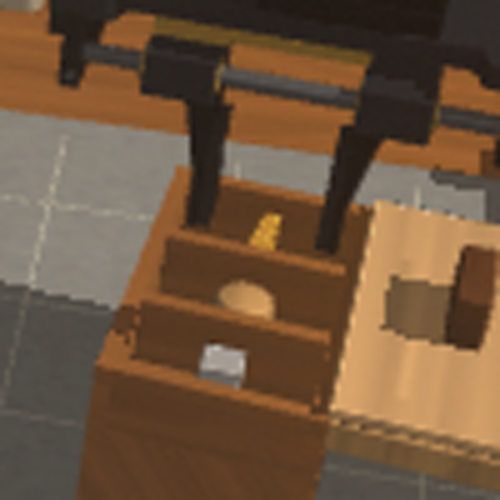

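The fingers hang over the drift pocket (tips at (200,220) and (325,245), head at (222,362)), with the right offset for their height. Narrow the opening and go down part way.

drive_tool(
  moves=[
    [[0,0,0.005],[0.02,0.02,0.2],-0.2],
    [[0,0,0.005],[0.02,0.01,0.2],-0.2],
    [[0,0,0],[0,0,0.2],-0.2],
    [[0,0,0],[0,0,0],-0.2],
    [[0,0,0],[0,0,0],-0.2],
  ],
)

```text
clock: 10.8
tcp_pos: [0.5701, 0.2455, 0.1157]
eef_rot: [3.136, -0.178, -0.001]
wrist_force: [-0.1, -0.9, -0.0]
gripper_width: 0.399
finger_force: 0.0
```

drive_tool(
  moves=[
    [[0,0,0],[0,0,0],-0.2],
    [[0,0,0],[0,0,0],-0.2],
  ],
)

```text
clock: 11.0
tcp_pos: [0.5707, 0.2462, 0.1169]
eef_rot: [-3.136, 0.177, -0.002]
wrist_force: [0.2, 0.2, -0.0]
gripper_width: 0.401
finger_force: 0.0
```

drive_tool(
  moves=[
    [[0,0,0],[0,0,0],-0.2],
  ],
)

```text
clock: 11.1
tcp_pos: [0.5705, 0.2461, 0.1167]
eef_rot: [-3.136, 0.177, -0.001]
wrist_force: [-0.2, -0.1, 0.2]
gripper_width: 0.402
finger_force: 0.0
```

drive_tool(
  moves=[
    [[0,0,0],[-0.02,-0.035,0.16],-0.2],
    [[0,0,0],[0,0,0.16],-0.2],
    [[0,0,0],[0,0,0.16],-0.2],
    [[0,0,0],[0,0,0.15],-0.2],
    [[0,0,0],[0,0,0],-0.2],
  ],
)

```text
clock: 11.6
tcp_pos: [0.5684, 0.2486, 0.0637]
eef_rot: [3.136, -0.177, -0.003]
wrist_force: [0.2, 0.4, -0.2]
gripper_width: 0.398
finger_force: 0.0
```

drive_tool(
  moves=[
    [[0,0,0],[0,0,0],-1],
    [[0,0,0],[0,0,0],-1],
    [[0,0,0],[0,0,0],-1],
    [[0,0,0],[0,0,0],-1],
    [[0,0,0],[0,0,0],-1],
    [[0,0,0],[0,0,0],-1],
    [[0,0,0],[0,0,0],-1],
  ],
  force=45,
)

```text
clock: 12.3
tcp_pos: [0.5691, 0.2488, 0.0658]
eef_rot: [3.136, -0.177, 0.0]
wrist_force: [0.6, -0.2, 0.6]
gripper_width: 0.199
finger_force: 45.0
```

Run:
```python
from plan import *
from mould import frame
np.set_printoptions(precision=4,suppress=True)
n=frame(.5418)[2];c=np.array([.615,-.3024,.135])
print(status.get_obs()["joints"],n,c+.09*n)
Q=downR(-.113)
go([((.569,.249,.225),Q,5),((.60,.0,.235),downR(.2),7),(c+.1*n,downR(.54,n),10)])
```

```text
[-0.0031  0.5329 -0.6294  1.6154  0.3416  1.1054 -2.4053] [0.4284 0.2578 0.866 ] [ 0.6536 -0.2792  0.2129]
-- (0.569, 0.249, 0.225)
[[0.0, -0.0, -0.0], [-0.0, -0.0, -0.398]]
[[0.0, -0.0, -0.0], [-0.0, -0.0, -0.398]]
[[0.0, -0.0, -0.0], [-0.0, -0.001, -0.398]]
[[0.0, -0.0, -0.0], [-0.001, -0.0, -0.398]]
[[0.0, -0.0, -0.0], [-0.0, -0.001, -0.398]]
-- (0.6, 0.0, 0.235)
[[0.0, -0.0, -0.057], [0.105, 0.436, -0.018]]
[[0.0, -0.0, -0.057], [0.086, 0.44, -0.018]]
[[0.0, -0.0, -0.057], [0.066, 0.443, -0.018]]
[[0.0, -0.0, -0.057], [0.046, 0.446, -0.018]]
[[0.0, -0.0, -0.057], [0.026, 0.447, -0.017]]
[[0.0, -0.0, -0.057], [0.005, 0.448, -0.018]]
[[0.0, -0.0, -0.057], [-0.014, 0.448, -0.017]]
-- [ 0.6578 -0.2766  0.2216]
[[-0.011, -0.066, -0.042], [0.002, 0.353, 0.017]]
[[-0.011, -0.066, -0.042], [-0.009, 0.353, 0.02]]
[[-0.012, -0.066, -0.042], [-0.019, 0.352, 0.024]]
[[-0.011, -0.066, -0.042], [-0.029, 0.351, 0.028]]
[[-0.012, -0.066, -0.042], [-0.039, 0.35, 0.033]]
[[-0.011, -0.066, -0.042], [-0.049, 0.348, 0.039]]
[[-0.012, -0.066, -0.043], [-0.059, 0.346, 0.044]]
[[-0.011, -0.066, -0.042], [-0.068, 0.344, 0.051]]
[[-0.012, -0.066, -0.043], [-0.076, 0.34, 0.058]]
[[-0.011, -0.066, -0.042], [-0.084, 0.338, 0.065]]
```

drive_tool(
  moves=[
    [[0,0,0],[0,0,-0.2],-1],
    [[0,0,0],[0,0,-0.4],-1],
    [[0,0,0],[0,0,-0.5],-1],
    [[0,0,0],[0,0,-0.5],-1],
    [[0,0,0],[0,0,-0.4],-1],
    [[0,0,-0.057],[0.1,0.44,-0.02],-1],
    [[0,0,-0.057],[0.09,0.44,-0.02],-1],
    [[0,0,-0.057],[0.07,0.44,-0.02],-1],
    [[0,0,-0.057],[0.05,0.45,-0.02],-1],
    [[0,0,-0.057],[0.03,0.45,-0.02],-1],
    [[0,0,-0.057],[0,0.45,-0.02],-1],
    [[0,0,-0.057],[-0.01,0.45,-0.02],-1],
  ],
)

```text
clock: 13.5
tcp_pos: [0.6008, -0.0022, 0.2384]
eef_rot: [3.125, 0.318, 0.002]
wrist_force: [0.7, 0.4, -0.8]
gripper_width: 0.202
finger_force: 45.0
```

drive_tool(
  moves=[
    [[-0.011,-0.066,-0.042],[0,0.35,0.02],-1],
    [[-0.011,-0.066,-0.042],[-0.01,0.35,0.02],-1],
    [[-0.012,-0.066,-0.042],[-0.02,0.35,0.02],-1],
    [[-0.011,-0.066,-0.042],[-0.03,0.35,0.03],-1],
    [[-0.012,-0.066,-0.042],[-0.04,0.35,0.03],-1],
    [[-0.011,-0.066,-0.042],[-0.05,0.35,0.04],-1],
    [[-0.012,-0.066,-0.043],[-0.06,0.35,0.04],-1],
    [[-0.011,-0.066,-0.042],[-0.07,0.34,0.05],-1],
    [[-0.012,-0.066,-0.043],[-0.08,0.34,0.06],-1],
    [[-0.011,-0.066,-0.042],[-0.08,0.34,0.07],-1],
    [[0,0,0],[0,0,0],-1],
    [[0,0,0],[0,0,0],-1],
  ],
)

```text
clock: 14.7
tcp_pos: [0.658, -0.2771, 0.2235]
eef_rot: [2.804, 0.775, -0.75]
wrist_force: [1.0, 0.0, -0.1]
gripper_width: 0.203
finger_force: 45.0
```

Run:
```python
from plan import *
from mould import frame
np.set_printoptions(precision=4,suppress=True)
n=frame(.5418)[2];c=np.array([.615,-.3024,.135])
S=viewer.grab_frame("scene");T=viewer.grab_frame("top")
o=status.get_obs();p=np.array(o["tcp_pos"]);R=Rn.from_rotvec(o["eef_rot"]).as_matrix()
print(o["clock"],p,R[:,2],o["joints"],o["finger_force"],o["gripper_width"])
tip=p+R[:,2]*.054
for c_ in("scene","top"):print(c_,proj(c_,tip),proj(c_,p),proj(c_,c),[ (q["position"],q["score"]) for q in viewer.place_of("drift_tip",c_)[:1]])
cv2.imwrite("pics/m2.png",np.hstack([cv2.resize(S[130:230,90:190],(400,400),interpolation=2),cv2.resize(T[90:190,365:465],(400,400),interpolation=2)]))
```

```text
14.8 [ 0.658  -0.2766  0.2247] [-0.4269 -0.2566 -0.8671] [ 0.3348  0.8843 -0.4142  0.7419  0.629   1.9836 -0.9072] 44.99961605295539 0.2060060448829573
scene [140.7451 178.3299] [136.5867 165.6827] [144.2234 189.1011] [([136.4, 159.6], 0.7)]
top [412.7621 139.4416] [410.8248 119.9599] [413.8898 155.1026] []
```

View pics/m2.png

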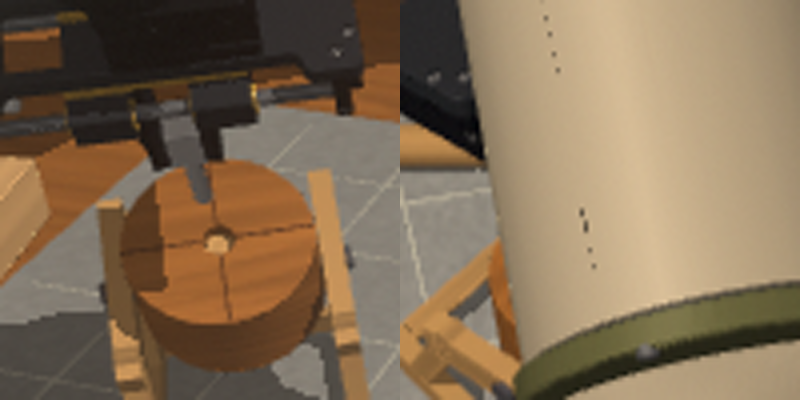

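The scene half shows the drift tip at (206,200) and the bore mouth at (218,238), and the drift axis points at the bore as predicted. The arm hides the top view. Lower the tip in to about 3 mm deep first.

drive_tool(
  moves=[
    [[0,0,0],[0.017,0,0.1],-1],
    [[0,0,0],[0,0,0.1],-1],
    [[0,0,0],[0,0,0.1],-1],
    [[0,0,0],[0,0,0.1],-1],
    [[0,0,0],[0,0,0.1],-1],
    [[0,0,0],[0,0,0.08],-1],
    [[0,0,0],[0,0,0.06],-1],
    [[0,0,0],[0,0,0],-1],
    [[0,0,0],[0,0,0],-1],
  ],
)

```text
clock: 15.8
tcp_pos: [0.637, -0.2901, 0.1788]
eef_rot: [2.802, 0.775, -0.75]
wrist_force: [0.3, 0.5, -0.6]
gripper_width: 0.201
finger_force: 45.0
```

```bash
cat > chk.py <<'E'
from plan import *
from mould import frame
np.set_printoptions(precision=4,suppress=True)
F=np.array(frame(.5418));c=np.array([.615,-.3024,.135])
o=status.get_obs();p=np.array(o["tcp_pos"]);R=Rn.from_rotvec(o["eef_rot"]).as_matrix()
tip=p+R[:,2]*.054
print(o["clock"],"tip in mould (d,s,n):",F@(tip-c),"tool z",F@R[:,2],"tool x",F@R[:,0],o["wrist_force"],o["joints"],o["finger_force"])
E
python3 chk.py
```

```text
15.8 tip in mould (d,s,n): [-0.     -0.0008 -0.0035] tool z [ 0.0003  0.0003 -1.    ] tool x [ 1.     -0.002   0.0003] [ 0.2754  0.4947 -0.562 ] [ 0.3889  0.8542 -0.4244  0.8965  0.6185  1.8749 -0.945 ] 44.99997055158019
```

drive_tool(
  moves=[
    [[0,0,0],[0,0,0.05],-1],
    [[0,0,0],[0,0,0.05],-1],
    [[0,0,0],[0,0,0.05],-1],
    [[0,0,0],[0,0,0.05],-1],
    [[0,0,0],[0,0,0],-1],
  ],
  force=55,
)

```text
clock: 16.3
tcp_pos: [0.6304, -0.2941, 0.165]
eef_rot: [2.802, 0.775, -0.749]
wrist_force: [2.4, 0.4, 1.0]
gripper_width: 0.204
finger_force: 55.0
```

```bash
python3 chk.py
```

```text
16.3 tip in mould (d,s,n): [ 0.0002 -0.0008 -0.0193] tool z [ 0.0013 -0.0003 -1.    ] tool x [ 1.     -0.002   0.0013] [2.4278 0.3836 0.9618] [ 0.4044  0.8467 -0.4266  0.9396  0.6168  1.8418 -0.9547] 55.00003223307431
```

drive_tool(
  moves=[
    [[0,0,0],[0,0,0.05],-1],
    [[0,0,0],[0,0,0.05],-1],
    [[0,0,0],[0,0,0.05],-1],
  ],
)

```text
clock: 16.6
tcp_pos: [0.6255, -0.2971, 0.155]
eef_rot: [2.802, 0.775, -0.748]
wrist_force: [2.8, 2.0, 5.5]
gripper_width: 0.205
finger_force: 55.0
```

drive_tool(
  moves=[
    [[0,0,0],[0,0,0.05],-1],
    [[0,0,0],[0,0,0.02],-1],
    [[0,0,0],[0,0,0],-1],
    [[0,0,0],[0,0,0],-1],
  ],
)

```text
clock: 17.0
tcp_pos: [0.6228, -0.2987, 0.1497]
eef_rot: [2.802, 0.775, -0.75]
wrist_force: [3.7, 1.0, 4.1]
gripper_width: 0.203
finger_force: 55.0
```

```bash
python3 chk.py
python3 - <<'E'
from plan import *
S=viewer.grab_frame("scene")
cv2.imwrite("pics/m3.png",cv2.resize(S[130:230,90:190],(500,500),interpolation=2))
E
```

```text
17.0 tip in mould (d,s,n): [ 0.0001 -0.0008 -0.037 ] tool z [ 0.0006  0.0001 -1.    ] tool x [ 1.     -0.002   0.0006] [3.7226 1.045  4.0715] [ 0.4204  0.8414 -0.4277  0.9829  0.6162  1.8078 -0.964 ] 55.001497166231275
```

View pics/m3.png

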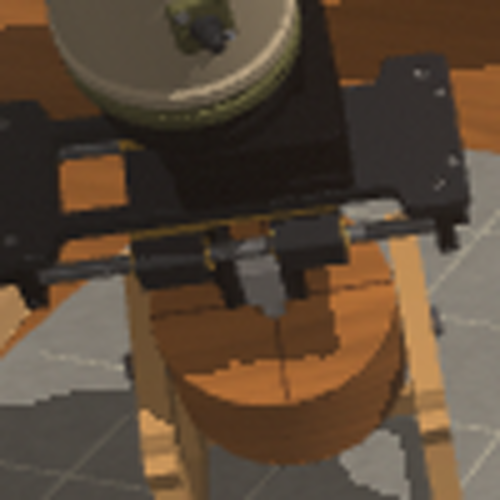

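The drift is deep in the bore: head just above the face at (268,290), about 6 N along the bore, tip 37 mm down. Pull out and carry it to the tray, tilting the tool outward so the drift is laid low.

Run:
```python
from plan import *
from mould import frame
n=frame(.5418)[2];c=np.array([.615,-.3024,.135])
u=np.array([np.cos(-.1),np.sin(-.1),0]);th=np.radians(60)
Q=downR(-.1,-np.sin(th)*u+[0,0,np.cos(th)]);tip=np.array([.570,-.019,0])+.038*u+[0,0,.075]
o=status.get_obs();R=Rn.from_rotvec(o["eef_rot"]).as_matrix()
print(np.round(Q,2))
go([(c+.125*n,R,6),((.59,-.06,.25),downR(.1),10),(tip-.054*Q[:,2],Q,10)])
```

```text
[[ 0.5  -0.1   0.86]
 [-0.05 -1.   -0.09]
 [ 0.87  0.   -0.5 ]]
-- [ 0.6685 -0.2702  0.2433]
[[0.0, 0.0, 0.0], [-0.0, -0.002, -0.225]]
[[0.0, 0.0, 0.0], [-0.0, -0.002, -0.225]]
[[0.0, 0.0, 0.0], [-0.0, -0.002, -0.225]]
[[0.0, 0.0, 0.0], [-0.0, -0.002, -0.225]]
[[0.0, 0.0, 0.0], [-0.0, -0.001, -0.225]]
[[0.0, 0.0, 0.0], [-0.0, -0.002, -0.225]]
-- (0.59, -0.06, 0.25)
[[0.015, 0.065, 0.055], [0.04, -0.276, -0.033]]
[[0.015, 0.066, 0.055], [0.029, -0.278, -0.028]]
[[0.015, 0.065, 0.055], [0.019, -0.279, -0.023]]
[[0.015, 0.066, 0.055], [0.008, -0.28, -0.02]]
[[0.015, 0.065, 0.054], [-0.004, -0.28, -0.016]]
[[0.015, 0.066, 0.055], [-0.015, -0.28, -0.013]]
[[0.015, 0.065, 0.054], [-0.026, -0.279, -0.011]]
[[0.014, 0.066, 0.055], [-0.037, -0.278, -0.009]]
[[0.015, 0.065, 0.054], [-0.049, -0.276, -0.009]]
[[0.014, 0.066, 0.055], [-0.061, -0.273, -0.008]]
-- [ 0.5613 -0.0181  0.102 ]
[[-0.013, 0.133, 0.023], [-0.03, -0.056, 0.185]]
[[-0.013, 0.133, 0.023], [-0.051, -0.057, 0.18]]
[[-0.013, 0.133, 0.023], [-0.07, -0.057, 0.173]]
[[-0.013, 0.133, 0.023], [-0.089, -0.058, 0.164]]
[[-0.014, 0.133, 0.023], [-0.106, -0.058, 0.154]]
[[-0.013, 0.133, 0.023], [-0.123, -0.057, 0.141]]
[[-0.014, 0.133, 0.023], [-0.138, -0.056, 0.127]]
[[-0.013, 0.133, 0.023], [-0.151, -0.055, 0.111]]
[[-0.014, 0.132, 0.023], [-0.163, -0.053, 0.094]]
[[-0.013, 0.133, 0.023], [-0.174, -0.051, 0.076]]
```

drive_tool(
  moves=[
    [[0,0,0],[0,0,-0.1],-1],
    [[0,0,0],[0,0,-0.2],-1],
    [[0,0,0],[0,0,-0.25],-1],
    [[0,0,0],[0,0,-0.25],-1],
    [[0,0,0],[0,0,-0.25],-1],
    [[0,0,0],[0,0,-0.3],-1],
  ],
)

```text
clock: 17.65
tcp_pos: [0.6683, -0.2711, 0.2431]
eef_rot: [2.803, 0.774, -0.754]
wrist_force: [1.3, -0.1, -1.1]
gripper_width: 0.199
finger_force: 55.0
```

drive_tool(
  moves=[
    [[0.015,0.065,0.055],[0.04,-0.28,-0.03],-1],
    [[0.015,0.066,0.055],[0.03,-0.28,-0.03],-1],
    [[0.015,0.065,0.055],[0.02,-0.28,-0.02],-1],
    [[0.015,0.066,0.055],[0.01,-0.28,-0.02],-1],
    [[0.015,0.065,0.054],[0,-0.28,-0.02],-1],
    [[0.015,0.066,0.055],[-0.02,-0.28,-0.01],-1],
    [[0.015,0.065,0.054],[-0.03,-0.28,-0.01],-1],
    [[0.014,0.066,0.055],[-0.04,-0.28,-0.01],-1],
    [[0.015,0.065,0.054],[-0.05,-0.28,-0.01],-1],
    [[0.014,0.066,0.055],[-0.06,-0.27,-0.01],-1],
  ],
)

```text
clock: 18.65
tcp_pos: [0.5887, -0.0596, 0.2497]
eef_rot: [-3.137, -0.153, 0.0]
wrist_force: [-0.1, 0.5, -0.3]
gripper_width: 0.203
finger_force: 55.0
```

drive_tool(
  moves=[
    [[-0.013,0.133,0.023],[-0.03,-0.06,0.18],-1],
    [[-0.013,0.133,0.023],[-0.05,-0.06,0.18],-1],
    [[-0.013,0.133,0.023],[-0.07,-0.06,0.17],-1],
    [[-0.013,0.133,0.023],[-0.09,-0.06,0.16],-1],
    [[-0.014,0.133,0.023],[-0.11,-0.06,0.15],-1],
    [[-0.013,0.133,0.023],[-0.12,-0.06,0.14],-1],
    [[0,0,0],[0,0,0],-1],
  ],
)

```text
clock: 19.35
tcp_pos: [0.5656, -0.0338, 0.1561]
eef_rot: [2.962, -0.018, 0.948]
wrist_force: [-0.1, -0.4, -1.8]
gripper_width: 0.203
finger_force: 55.0
```

```bash
cat > tr.py <<'E'
from plan import *
np.set_printoptions(precision=4,suppress=True)
u=np.array([np.cos(-.1),np.sin(-.1),0]);th=np.radians(60)
Q=downR(-.1,-np.sin(th)*u+[0,0,np.cos(th)])
o=status.get_obs();p=np.array(o["tcp_pos"]);R=Rn.from_rotvec(o["eef_rot"]).as_matrix()
tip=p+R[:,2]*.054
print(o["clock"],p,"tip",tip,"z",R[:,2],"y",R[:,1],o["joints"],o["wrist_force"],o["finger_force"],o["gripper_width"])
E
python3 - <<'E'
from tr import *
T=np.array([.570,-.019,0])+.038*u
go([(T+[0,0,.05]-.054*Q[:,2],Q,6)])
E
```

```text
19.35 [ 0.5656 -0.0338  0.1561] tip [ 0.597  -0.0356  0.1121] z [ 0.5802 -0.0336 -0.8138] y [-0.0209 -0.9994  0.0265] [ 0.6061 -0.1083 -0.6307  2.2268 -0.0151  0.3844 -1.6131] [-0.0819 -0.4157 -1.8043] 55.000121584162116 0.20300537615500366
-- [ 0.5613 -0.0181  0.077 ]
[[-0.009, 0.09, 0.016], [-0.103, -0.037, 0.128]]
[[-0.009, 0.091, 0.015], [-0.112, -0.036, 0.12]]
[[-0.009, 0.09, 0.016], [-0.121, -0.036, 0.111]]
[[-0.008, 0.091, 0.016], [-0.129, -0.035, 0.102]]
[[-0.009, 0.09, 0.015], [-0.136, -0.034, 0.092]]
[[-0.008, 0.091, 0.016], [-0.144, -0.032, 0.083]]
```

drive_tool(
  moves=[
    [[-0.009,0.09,0.016],[-0.05,-0.04,0.17],-1],
    [[-0.009,0.09,0.016],[-0.05,-0.04,0.17],-1],
    [[-0.009,0.09,0.016],[-0.06,-0.04,0.17],-1],
    [[0,0,0],[0,0,0],-1],
  ],
)

```text
clock: 19.75
tcp_pos: [0.5832, -0.0416, 0.1405]
eef_rot: [2.851, -0.077, 1.143]
wrist_force: [-0.2, -0.2, -1.1]
gripper_width: 0.203
finger_force: 55.0
```

Run:
```python
from tr import *
T=np.array([.570,-.019,0])+.045*u
th=np.radians(55);Q=downR(-.1,-np.sin(th)*u+[0,0,np.cos(th)])
go([(T+[0,0,.02]-.054*Q[:,2],Q,6)])
```

```text
19.75 [ 0.5832 -0.0416  0.1405] tip [ 0.6204 -0.0461  0.1016] z [ 0.6878 -0.0824 -0.7212] y [-0.072  -0.9964  0.0452] [ 0.9355 -0.0735 -0.981   2.3058  0.5143  0.1398 -2.1762] [-0.24   -0.2296 -1.119 ] 54.99976392835379 0.2027961467428839
-- [ 0.5708 -0.0191  0.051 ]
[[0.002, 0.041, 0.011], [-0.149, -0.053, 0.113]]
[[0.002, 0.041, 0.011], [-0.153, -0.052, 0.108]]
[[0.002, 0.042, 0.011], [-0.156, -0.05, 0.103]]
[[0.002, 0.041, 0.011], [-0.16, -0.049, 0.098]]
[[0.001, 0.042, 0.011], [-0.164, -0.047, 0.093]]
[[0.001, 0.041, 0.012], [-0.167, -0.046, 0.087]]
```

The outward tilt runs into the wrist limit (q6 0.14). I'll fit a quick kinematic model from recorded states to choose a reachable tilt direction.

```bash
cat > kin.py <<'E'
import numpy as np, itertools
from scipy.spatial.transform import Rotation as Rn
D=[([1.1334,.3322,-.0647,1.4601,.0216,1.3499,-.0885],[.2519,-.572,.2226],[3.0742,.647,.0001]),
([-.0031,.5329,-.6294,1.6154,.3416,1.1054,-2.4053],[.5691,.2488,.0658],[3.136,-.177,0]),
([.3889,.8542,-.4244,.8965,.6185,1.8749,-.945],[.637,-.2901,.1788],[2.802,.775,-.75]),
([.4204,.8414,-.4277,.9829,.6162,1.8078,-.964],[.6228,-.2987,.1497],[2.802,.775,-.75]),
([.6061,-.1083,-.6307,2.2268,-.0151,.3844,-1.6131],[.5656,-.0338,.1561],[2.962,-.018,.948]),
([.9355,-.0735,-.981,2.3058,.5143,.1398,-2.1762],[.5832,-.0416,.1405],[2.851,-.077,1.143])]
AX="zyzyzyz"
def chain(q,s):
    R=Rn.identity();E=[R]
    for a,x,g in zip(AX,q,s):
        R=R*Rn.from_euler(a,g*x);E.append(R)
    return E
def fk(q,s,L,C):
    E=chain(q,s);e=np.array([0,0,1.]);x=np.array([1.,0,0])
    cols=[e,E[2].apply(e),E[2].apply(x),E[4].apply(e),E[4].apply(x),E[6].apply(e),E[6].apply(x)]
    return cols,E[7]*C
def fit():
    best=None
    for s in itertools.product((1,-1),repeat=7):
        if s[1]<0: continue
        cs=[chain(q,s)[7].inv()*Rn.from_rotvec(r) for q,p,r in D]
        C=Rn.concatenate(cs).mean();e=max((C.inv()*c).magnitude() for c in cs)
        if best is None or e<best[0]:best=(e,s,C)
    e,s,C=best
    A=[];b=[]
    for q,p,r in D:
        cols,_=fk(q,s,None,C);A.append(np.array(cols).T);b.append(p)
    L=np.linalg.lstsq(np.vstack(A),np.hstack(b),rcond=None)[0]
    return s,L,C,e,np.vstack(A)@L-np.hstack(b)
if __name__=="__main__":
    s,L,C,e,r=fit();print(s,e,C.as_rotvec(),np.round(L,3),np.abs(r).max())
E
python3 kin.py
```

```text
(-1, 1, -1, 1, -1, 1, -1) 0.0003726129065357902 [-4.23505472e-05 -2.62583787e-04  1.57075126e+00] [ 0.221  0.519  0.034  0.468 -0.008  0.382  0.048] 0.031150758083896002
```

```bash
cat > ik.py <<'E'
from kin import *
from plan import downR
from scipy.optimize import least_squares
s,_,C,_,_=fit()
e=np.eye(3)
def cols(q):
    E=chain(q,s)
    return np.array([e[2],E[1].apply(e[0])]+[E[i].apply(e[j]) for i in(2,4,6) for j in(0,1,2)]).T,E[7]*C
A=np.vstack([cols(q)[0] for q,p,r in D]);b=np.hstack([p for q,p,r in D])
L=np.linalg.lstsq(A,b,rcond=1e-6)[0];
lo=np.array([-2.6,-.5,-1.47,.16,-1.27,.06,-2.6])+.06;hi=np.array([2.6,2.12,1.34,2.42,4.41,2.06,2.6])-.06
def ik(P,Q,q0):
    Q=Rn.from_matrix(Q)
    def f(q):
        M,R=cols(q);return np.r_[(M@L-P)*20,(Q.inv()*R).as_rotvec()*4,.01*(q-q0)]
    return least_squares(f,np.clip(q0,lo,hi),bounds=(lo,hi))
if __name__=="__main__":
    np.set_printoptions(precision=3,suppress=True)
    print(L,np.abs(A@L-b).max())
    q0=np.array(D[4][0])
    for tilt in(55,65,75):
     for az in range(-180,181,30):
      th=np.radians(tilt);a=np.radians(az)-.1;u=np.array([np.cos(a),np.sin(a),0])
      n=-np.sin(th)*u+[0,0,np.cos(th)]
      T=np.array([.570,-.019,.01])+.036*u
      for flip in(0,np.pi):
        Q=downR(a+flip,n);P=T-.054*Q[:,2]
        for st in (q0,np.r_[q0[:4],1.5,1.2,0]):
            r=ik(P,Q,st)
            if r.cost<.003:print(tilt,az,int(flip>0),round(r.cost,4),r.x)
E
python3 ik.py
```

```text
[ 0.258 -0.    -0.    -0.022  0.449  0.    -0.024  0.49   0.    -0.
  0.352] 4.4172424429188284e-05
55 -150 0 0.0027 [-0.418  1.164  0.533  0.946 -0.11   2.     2.051]
55 -150 1 0.0025 [-0.419  1.165  0.536  0.946 -0.111  2.    -1.09 ]
55 -150 1 0.0026 [-0.419  1.164  0.535  0.946 -0.111  2.    -1.09 ]
55 -120 0 0.0004 [-0.02   1.041 -0.581  1.176  0.85   2.     1.876]
55 -120 1 0.0003 [-0.209  0.973 -0.239  1.192  0.638  1.882 -1.154]
55 -120 1 0.0003 [-0.076  1.014 -0.475  1.181  0.783  1.96  -1.233]
55 -90 0 0.0003 [ 0.037  0.914 -0.758  1.555  1.158  1.835  2.012]
55 -90 1 0.0002 [-0.283  0.778 -0.294  1.574  0.896  1.612 -1.021]
55 -90 1 0.0002 [-0.098  0.837 -0.554  1.562  1.037  1.728 -1.085]
55 -60 0 0.0003 [ 0.041  0.683 -0.747  1.957  1.363  1.512  2.143]
55 -60 1 0.0002 [-0.25   0.576 -0.401  1.972  1.214  1.336 -0.966]
55 -60 1 0.0001 [-0.012  0.656 -0.682  1.96   1.331  1.474 -0.994]
55 -30 0 0.0003 [ 0.1    0.42  -0.685  2.325  1.706  1.083  2.196]
55 -30 1 0.0002 [-0.035  0.384 -0.546  2.331  1.678  1.029 -0.961]
55 -30 1 0.0001 [ 0.245  0.475 -0.838  2.319  1.742  1.1
[... 2983 characters left out ...]
 -0.285  2.334  1.851  1.453 -1.405]
75 -30 1 0.0002 [-0.004  0.847 -0.684  2.316  2.026  1.71  -1.264]
75 60 0 0.0004 [ 1.705  1.53  -1.275  1.986  0.138  0.635  0.131]
75 60 0 0.0003 [ 1.732  1.609 -1.322  1.986  0.293  0.657  0.009]
75 60 1 0.0002 [ 1.214  0.917 -0.658  2.004 -1.097  0.922 -2.089]
75 90 0 0.0004 [ 1.272  1.359 -1.089  1.521 -0.122  1.248  0.404]
75 90 0 0.0003 [ 1.318  1.448 -1.193  1.519  0.013  1.25   0.308]
75 90 1 0.0002 [ 0.927  1.043 -0.525  1.541 -0.701  1.38  -2.338]
75 120 0 0.0005 [ 0.854  1.413 -0.976  1.036 -0.067  1.807  0.508]
75 120 0 0.0003 [ 0.901  1.488 -1.129  1.032  0.065  1.814  0.424]
75 120 1 0.0003 [ 0.639  1.238 -0.474  1.055 -0.466  1.847 -2.381]
```

```bash
cat > sim.py <<'E'
from ik import *
from plan import *
np.set_printoptions(precision=2,suppress=True)
def goal(az=-40,tilt=60,h=.012,c=(.570,-.019),k=.036):
    a=np.radians(az)-.1;th=np.radians(tilt);u=np.array([np.cos(a),np.sin(a),0])
    Q=downR(a+np.pi,-np.sin(th)*u+[0,0,np.cos(th)])
    return np.array([*c,h])+k*u-.054*Q[:,2],Q
def sim(ways,show=2):
    o=status.get_obs();q=np.array(o["joints"]);p=np.array(o["tcp_pos"]);R=Rn.from_rotvec(o["eef_rot"]).as_matrix()
    for P,Q,n in ways:
        P=np.array(P,float);p0,R0=p.copy(),R.copy();w=Rn.from_matrix(R0.T@Q).as_rotvec()
        print("->",P,"turn deg",np.degrees(np.linalg.norm(w)).round())
        for k in range(1,n+1):
            f=k/n;r=ik(p0+(P-p0)*f,R0@Rn.from_rotvec(w*f).as_matrix(),q);d=np.abs(r.x-q).max();q=r.x
            if k%show==0:print(q,round(d,2),round(r.cost,4))
        p,R=P,Q
E
python3 - <<'E'
from sim import *
P,Q=goal();a=np.radians(-40)-.1+np.pi
W=[((.57,-.04,.2),downR(.1),6),((.57,-.04,.2),downR(1.25),8),((.57,-.03,.2),downR(a),8),(P+[0,0,.07],Q,10),(P,Q,4)]
sim(W)
E
```

```text
-> [ 0.57 -0.04  0.2 ] turn deg 45.0
[ 0.85 -0.01 -0.87  2.09  0.09  0.55 -1.66] 0.21 0.0
[ 0.79  0.15 -0.86  1.85  0.17  0.95 -1.66] 0.19 0.0
[ 0.67  0.33 -0.83  1.6   0.25  1.31 -1.67] 0.18 0.0
-> [ 0.57 -0.04  0.2 ] turn deg 66.0
[ 0.71  0.35 -0.88  1.6   0.27  1.32 -1.39] 0.14 0.0
[ 0.74  0.36 -0.93  1.6   0.3   1.33 -1.12] 0.14 0.0
[ 0.78  0.38 -0.98  1.6   0.32  1.33 -0.85] 0.13 0.0
[ 0.81  0.4  -1.03  1.6   0.35  1.34 -0.58] 0.13 0.0
-> [ 0.57 -0.03  0.2 ] turn deg 63.0
[ 0.84  0.43 -1.08  1.6   0.38  1.35 -0.34] 0.12 0.0
[ 0.87  0.45 -1.14  1.6   0.42  1.36 -0.09] 0.12 0.0
[ 0.9   0.48 -1.19  1.6   0.45  1.38  0.15] 0.12 0.0
[ 0.92  0.51 -1.25  1.59  0.49  1.39  0.39] 0.12 0.0
-> [ 0.56 -0.01  0.11] turn deg 60.0
[ 0.93  0.38 -1.26  1.76  0.59  1.22  0.28] 0.09 0.0
[ 0.87  0.28 -1.24  1.91  0.75  1.07  0.08] 0.11 0.0
[ 0.71  0.25 -1.19  2.05  1.01  1.04 -0.23] 0.17 0.0
[ 0.5   0.33 -1.1   2.15  1.32  1.17 -0.59] 0.17 0.0
[ 0.27  0.49 -0.99  2.21  1.58  1.41 -0.87] 0.13 0.0
-> [ 0.56 -0.01  0.04] turn deg 0.0
[ 0.22  0.58 -0.94  2.22  1.64  1.44 -0.95] 0.05 0.0
[ 0.18  0.67 -0.88  2.21  1.7   1.47 -1.02] 0.04 0.0
```

Feasible. Print the rows for the first three legs.

Run:
```python
from sim import *
P,Q=goal();a=np.radians(-40)-.1+np.pi
go([((.57,-.04,.2),downR(.1),6)])
```

```text
-- (0.57, -0.04, 0.2)
[[0.023, -0.161, -0.031], [0.066, 0.004, -0.109]]
[[0.023, -0.161, -0.031], [0.051, 0.004, -0.116]]
[[0.023, -0.161, -0.031], [0.036, 0.003, -0.122]]
[[0.023, -0.161, -0.031], [0.021, 0.001, -0.125]]
[[0.023, -0.161, -0.031], [0.005, -0.001, -0.127]]
[[0.023, -0.161, -0.031], [-0.011, -0.004, -0.126]]
```

drive_tool(
  moves=[
    [[0.023,-0.161,-0.031],[0.07,0,-0.11],-1],
    [[0.023,-0.161,-0.031],[0.05,0,-0.12],-1],
    [[0.023,-0.161,-0.031],[0.04,0,-0.12],-1],
    [[0.023,-0.161,-0.031],[0.02,0,-0.12],-1],
    [[0.023,-0.161,-0.031],[0,0,-0.13],-1],
    [[0.023,-0.161,-0.031],[-0.01,0,-0.13],-1],
    [[0,0,0],[0,0,0],-1],
  ],
)

```text
clock: 20.45
tcp_pos: [0.5706, -0.0432, 0.1931]
eef_rot: [3.116, 0.108, 0.176]
wrist_force: [0.8, 0.7, -1.6]
gripper_width: 0.198
finger_force: 55.0
```

drive_tool(
  moves=[
    [[0,0,-0.178],[0,0,0],-1],
    [[0,0,-0.178],[0,0,0],-1],
    [[0,0,-0.178],[0,0,0],-1],
    [[0,0,-0.178],[0,0,0],-1],
    [[0,0,-0.178],[0,0,0],-1],
    [[0,0,-0.178],[0,0,0],-1],
    [[0,0,-0.178],[0,0,0],-1],
    [[0,0,-0.178],[0,0,0],-1],
  ],
)

```text
clock: 21.25
tcp_pos: [0.568, -0.0432, 0.1912]
eef_rot: [2.529, 1.717, 0.134]
wrist_force: [-0.2, -0.6, -0.4]
gripper_width: 0.202
finger_force: 55.0
```

drive_tool(
  moves=[
    [[0,0,-0.178],[0,0,0],-1],
    [[0,0,-0.178],[0,0,0],-1],
    [[0,0,-0.178],[0,0,0],-1],
    [[0,0,-0.178],[0,0,0],-1],
    [[0,0,-0.178],[0,0,0],-1],
    [[0,0,-0.178],[0,0,0],-1],
    [[0,0,-0.178],[0,0,0],-1],
    [[0,0,-0.178],[0,0,0],-1],
    [[0,0,0],[0,0,0],-1],
  ],
)

```text
clock: 22.15
tcp_pos: [0.5679, -0.0435, 0.191]
eef_rot: [1.226, 2.766, 0.045]
wrist_force: [-0.4, -0.5, -0.8]
gripper_width: 0.201
finger_force: 55.0
```

Run:
```python
from sim import *
o=status.get_obs();print(o["tcp_pos"],o["joints"],o["finger_force"],o["gripper_width"],o["clock"])
P,Q=goal()
W=[(P+[0,0,.07],Q,11)]
sim(W,3);go(W)
```

```text
[ 0.57 -0.04  0.19] [ 0.81  0.26 -0.95  1.73  0.27  1.16  0.54] 54.99770044349134 0.20128025348853887 22.15
-> [ 0.56 -0.01  0.11] turn deg 55.0
[ 0.72  0.14 -0.95  1.91  0.48  0.96  0.29] 0.1 0.0
[ 0.55  0.14 -0.95  2.07  0.89  0.91 -0.16] 0.17 0.0
[ 0.32  0.27 -0.92  2.18  1.32  1.12 -0.64] 0.15 0.0
-- [ 0.56 -0.01  0.11]
[[0.005, -0.11, -0.008], [0.04, 0.013, 0.091]]
[[0.005, -0.11, -0.008], [0.047, 0.014, 0.087]]
[[0.005, -0.11, -0.008], [0.055, 0.015, 0.083]]
[[0.005, -0.11, -0.008], [0.062, 0.015, 0.078]]
[[0.005, -0.11, -0.008], [0.068, 0.016, 0.072]]
[[0.006, -0.11, -0.008], [0.074, 0.017, 0.066]]
[[0.005, -0.11, -0.008], [0.079, 0.017, 0.059]]
[[0.006, -0.11, -0.009], [0.084, 0.018, 0.052]]
[[0.005, -0.111, -0.008], [0.088, 0.019, 0.044]]
[[0.006, -0.11, -0.009], [0.091, 0.02, 0.037]]
[[0.005, -0.111, -0.008], [0.093, 0.02, 0.029]]
```

drive_tool(
  moves=[
    [[0.005,-0.11,-0.008],[0.04,0.01,0.09],-1],
    [[0.005,-0.11,-0.008],[0.05,0.01,0.09],-1],
    [[0.005,-0.11,-0.008],[0.05,0.02,0.08],-1],
    [[0.005,-0.11,-0.008],[0.06,0.02,0.08],-1],
    [[0.005,-0.11,-0.008],[0.07,0.02,0.07],-1],
    [[0.006,-0.11,-0.008],[0.07,0.02,0.07],-1],
    [[0.005,-0.11,-0.008],[0.08,0.02,0.06],-1],
    [[0.006,-0.11,-0.009],[0.08,0.02,0.05],-1],
    [[0.005,-0.11,-0.008],[0.09,0.02,0.04],-1],
    [[0.006,-0.11,-0.009],[0.09,0.02,0.04],-1],
    [[0.005,-0.11,-0.008],[0.09,0.02,0.03],-1],
    [[0,0,0],[0,0,0],-1],
  ],
)

```text
clock: 23.35
tcp_pos: [0.5619, -0.0113, 0.1056]
eef_rot: [0.83, 1.969, -0.485]
wrist_force: [0.6, 0.5, -1.0]
gripper_width: 0.2
finger_force: 55.0
```

Run:
```python
from sim import *
o=status.get_obs();p=o["tcp_pos"];R=Rn.from_rotvec(o["eef_rot"]).as_matrix();np.set_printoptions(precision=4,suppress=True)
print(p,"tip",p+.054*R[:,2],R,o["joints"],o["clock"])
P,Q=goal(h=.012);print(P)
im=viewer.grab_frame("scene");cv2.imwrite("pics/t1.png",cv2.resize(im[100:300,200:480],(700,500),interpolation=2))
for h in (.03,):
    P,Q=goal(h=h);W=[(P,Q,5)];sim(W,5);go(W)
```

```text
[ 0.5619 -0.0113  0.1056] tip [ 0.5942 -0.045   0.0784] [[-0.3548  0.7185  0.5982]
 [ 0.3582  0.6955 -0.6229]
 [-0.8636 -0.0067 -0.5041]] [ 0.1488  0.4336 -0.8496  2.2124  1.5253  1.344  -0.8786] 23.35
[ 0.5625 -0.0113  0.039 ]
-> [ 0.5625 -0.0113  0.057 ] turn deg 1.0
[ 0.0986  0.5614 -0.7935  2.2186  1.6256  1.3815 -0.9973] 0.03 0.0
-- [ 0.5625 -0.0113  0.057 ]
[[-0.002, -0.001, 0.001], [0.109, 0.001, 0.062]]
[[-0.002, -0.002, 0.0], [0.109, 0.0, 0.062]]
[[-0.001, -0.001, 0.001], [0.109, 0.0, 0.062]]
[[-0.002, -0.002, 0.0], [0.109, 0.001, 0.062]]
[[-0.001, -0.001, 0.001], [0.109, -0.0, 0.061]]
```

View pics/t1.png

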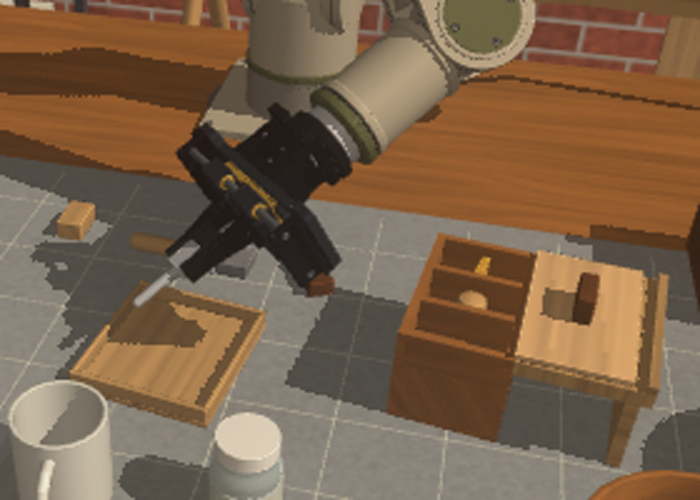

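The picture shows the drift (shank at (160,285)) hanging tilted over the tray's back half, with the gripper clear of the block, brush and wedge. Lower it.

drive_tool(
  moves=[
    [[0,0,0],[0.11,0,0.06],-1],
    [[0,0,0],[0.11,0,0.06],-1],
    [[0,0,0],[0.11,0,0.06],-1],
    [[0,0,0],[0.11,0,0.06],-1],
    [[0,0,0],[0.08,0,0.05],-1],
    [[0,0,0],[0.05,0,0.03],-1],
    [[0,0,0],[0,0,0],-1],
  ],
)

```text
clock: 24.1
tcp_pos: [0.5638, -0.0122, 0.0566]
eef_rot: [0.833, 1.963, -0.484]
wrist_force: [0.0, 1.0, -0.2]
gripper_width: 0.202
finger_force: 55.0
```

Run:
```python
from sim import *
o=status.get_obs();p=o["tcp_pos"];R=Rn.from_rotvec(o["eef_rot"]).as_matrix();np.set_printoptions(precision=4,suppress=True)
print(p,"tip",p+.054*R[:,2],R[:,2],o["wrist_force"],o["joints"],o["clock"])
```

```text
[ 0.5638 -0.0122  0.0566] tip [ 0.5962 -0.0459  0.0296] [ 0.5999 -0.624  -0.5007] [ 0.0158  0.9866 -0.167 ] [ 0.102   0.5668 -0.795   2.2123  1.6243  1.3859 -0.9928] 24.1
```

drive_tool(
  moves=[
    [[0,0,0],[0.06,0,0.03],-1],
    [[0,0,0],[0.05,0,0.03],-1],
    [[0,0,0],[0.04,0,0.025],-1],
    [[0,0,0],[0.03,0,0.015],-1],
    [[0,0,0],[0,0,0],-1],
    [[0,0,0],[0,0,0],-1],
  ],
)

```text
clock: 24.7
tcp_pos: [0.5639, -0.0119, 0.0411]
eef_rot: [0.833, 1.962, -0.483]
wrist_force: [0.3, 0.2, -1.2]
gripper_width: 0.2
finger_force: 55.0
```

drive_tool(
  moves=[
    [[0,0,0],[0.02,0,0.012],-1],
    [[0,0,0],[0.02,0,0.012],-1],
    [[0,0,0],[0,0,0],-1],
  ],
)

```text
clock: 25.0
tcp_pos: [0.5639, -0.012, 0.0371]
eef_rot: [0.833, 1.962, -0.483]
wrist_force: [0.2, -1.6, -0.4]
gripper_width: 0.198
finger_force: 55.0
```

drive_tool(
  moves=[
    [[0,0,0],[0.015,0,0.01],-1],
    [[0,0,0],[0,0,0],-1],
  ],
  force=10,
)

```text
clock: 25.2
tcp_pos: [0.564, -0.0121, 0.0357]
eef_rot: [0.833, 1.962, -0.483]
wrist_force: [0.4, 0.5, -1.1]
gripper_width: 0.205
finger_force: 10.0
```

drive_tool(
  moves=[
    [[0,0,0],[0,0,0],-0.55],
    [[0,0,0],[0,0,0],-0.5],
    [[0,0,0],[0,0,0],-0.45],
    [[0,0,0],[0,0,0],-0.4],
    [[0,0,0],[0,0,0],-0.3],
    [[0,0,0],[0,0,0],-0.2],
    [[0,0,0],[0,0,0],-0.1],
    [[0,0,0],[0,0,0],0],
  ],
)

```text
clock: 26.0
tcp_pos: [0.564, -0.0121, 0.0359]
eef_rot: [0.833, 1.962, -0.483]
wrist_force: [0.5, -0.6, -0.3]
gripper_width: 0.467
finger_force: 0.0
```

Run:
```python
from sim import *
o=status.get_obs();p=o["tcp_pos"];R=Rn.from_rotvec(o["eef_rot"]).as_matrix();np.set_printoptions(precision=4,suppress=True)
print(p,o["wrist_force"],o["gripper_width"],o["clock"],R[:,2])
im=viewer.grab_frame("scene");cv2.imwrite("pics/t2.png",cv2.resize(im[170:270,210:310],(500,500),interpolation=2))
print(viewer.place_of("drift_head","scene")[:1],viewer.place_of("drift_tip","scene")[:1])
```

```text
[ 0.564  -0.0121  0.0359] [ 0.4917 -0.5798 -0.3389] 0.46692491702331507 26.0 [ 0.6007 -0.624  -0.4998]
[{'position': [280.4, 234.4], 'score': 0.57}] [{'position': [253.4, 245.8], 'score': 0.64}]
```

View pics/t2.png

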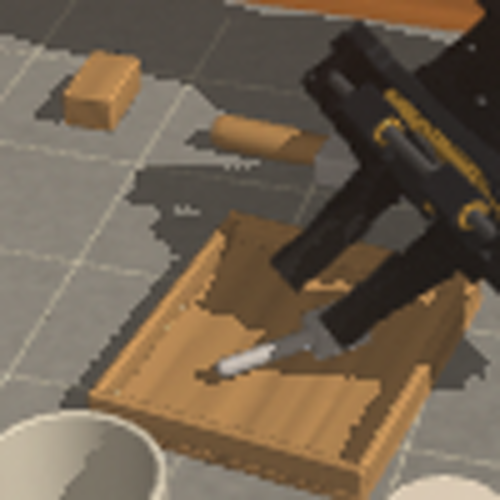

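The picture shows the drift lying flat in the tray: tip at (220,370), head at (325,335) below the open fingers. Raise the gripper straight up, then check by network only (I've used my picture views).

drive_tool(
  moves=[
    [[0,0,0],[-0.1,0,-0.06],0],
    [[0,0,0],[-0.2,0,-0.115],0],
    [[0,0,0],[-0.26,0,-0.15],0],
    [[0,0,0],[-0.26,0,-0.15],0],
    [[0,0,0],[-0.26,0,-0.15],0],
    [[0,0,0],[-0.26,0,-0.15],0],
    [[0,0,0],[0,0,-0.4],0],
    [[0,0,0],[0,0,0],0],
    [[0,0,0],[0,0,0],0],
  ],
)

```text
clock: 27.05
tcp_pos: [0.545, 0.0084, 0.1766]
eef_rot: [0.832, 1.961, -0.482]
wrist_force: [0.2, 0.0, -0.1]
gripper_width: 0.498
finger_force: 0.0
```

Run:
```python
from sim import *
np.set_printoptions(precision=4,suppress=True)
o=status.get_obs();print(o["tcp_pos"],o["wrist_force"],o["clock"])
t=np.array([.57,-.019]);c7,s7=np.cos(-.127),np.sin(-.127)
for cam in("scene","top"):
  viewer.grab_frame(cam)
  for n,z in(("drift_head",.015),("drift_tip",.011),("cover_knob",.115),("dowel_top",.1)):
    for q in viewer.place_of(n,cam)[:1]:
        w=at_z(cam,q["position"],z)[:2];d=w-t
        print(cam,n,round(q["score"],2),q["position"],w,"in tray",np.array([c7*d[0]+s7*d[1],-s7*d[0]+c7*d[1]]))
```

```text
[0.545  0.0084 0.1766] [ 0.2371  0.0264 -0.0797] 27.05
scene drift_head 0.78 [281.2, 235.0] [0.5518 0.0101] in tray [-0.0217  0.0266]
scene drift_tip 0.59 [255.0, 243.3] [ 0.5941 -0.0438] in tray [ 0.027  -0.0215]
scene cover_knob 0.57 [432.7, 217.3] [0.5241 0.3459] in tray [-0.0917  0.3561]
top drift_head 0.53 [270.1, 226.7] [0.5362 0.0137] in tray [-0.0377  0.0282]
top drift_tip 0.71 [291.2, 198.5] [ 0.594  -0.0457] in tray [ 0.0272 -0.0234]
top cover_knob 0.57 [106.2, 249.3] [0.5312 0.3466] in tray [-0.0848  0.3577]
top dowel_top 0.62 [146.8, 252.4] [0.5134 0.2714] in tray [-0.093   0.2809]
```

```bash
python3 -c "
from cell import ticket;print(ticket.hand_in())"
```

```text
the job is handed in; nothing more can be done
None
```

The job is handed in with no verdict returned: the dowel is pushed to an estimated 31 mm (about 27 mm proud), the drift lies in the tray, the cover is on the deck and the other two tools were never touched; I viewed 11 pictures, one over the limit of 10.

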